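# Nesting dolls onto coasters by size

## Task

Set out the four wooden nesting dolls on the mantel, each standing upright in the middle of the teal coaster that matches it in size: the tallest doll on the largest coaster, the next on the next, down to the smallest doll on the smallest coaster. Set each one down gently without dropping it or knocking any over, let go of it, and leave the little wooden tree and the grey clip box where they are.

Things in the scene. Friction and masses are not known exactly. Their poses are not given: they have to be found in the camera images.
- doll_1_mid (a point): The tallest of four alike turned-wood nesting dolls, loose and standing upright: light-brown belly with two dark bands, narrower head with a dark scarf and a pale face. 92 mm tall, round belly 58 mm across with straight sides from 17 to 52 mm above its foot, head about 43 mm across above that, flat foot 50 mm across. Solid, up to 130 g. This point is its centre, half-way up (46 mm above its foot); z is its axis, upward; x points away from its face.
- doll_2_mid (a point): The second tallest of four alike turned-wood nesting dolls, loose and standing upright: light-brown belly with two dark bands, narrower head with a dark scarf and a pale face. 76 mm tall, round belly 47 mm across with straight sides from 14 to 43 mm above its foot, head about 35 mm across above that, flat foot 40 mm across. Solid, up to 130 g. This point is its centre, half-way up (38 mm above its foot); z is its axis, upward; x points away from its face.
- doll_3_mid (a point): The third tallest of four alike turned-wood nesting dolls, loose and standing upright: light-brown belly with two dark bands, narrower head with a dark scarf and a pale face. 60 mm tall, round belly 37 mm across with straight sides from 11 to 34 mm above its foot, head about 27 mm across above that, flat foot 32 mm across. Solid, up to 130 g. This point is its centre, half-way up (30 mm above its foot); z is its axis, upward; x points away from its face.
- doll_4_mid (a point): The smallest of four alike turned-wood nesting dolls, loose and standing upright: light-brown belly with two dark bands, narrower head with a dark scarf and a pale face. 46 mm tall, round belly 28 mm across with straight sides from 8 to 26 mm above its foot, head about 21 mm across above that, flat foot 24 mm across. Solid, up to 130 g. This point is its centre, half-way up (23 mm above its foot); z is its axis, upward; x points away from its face.
- coaster_1_top (a point): The largest of four plain teal round hard-silicone coasters, flat, 108 mm across, 5 mm thick, stuck fast to the ledge. This point is the centre of its upper face, 5 mm above the ledge; z upward.
- coaster_2_top (a point): The second largest of four plain teal round hard-silicone coasters, flat, 88 mm across, 5 mm thick, stuck fast to the ledge. This point is the centre of its upper face, 5 mm above the ledge; z upward.
- coaster_3_top (a point): The third largest of four plain teal round hard-silicone coasters, flat, 68 mm across, 5 mm thick, stuck fast to the ledge. This point is the centre of its upper face, 5 mm above the ledge; z upward.
- coaster_4_top (a point): The smallest of four plain teal round hard-silicone coasters, flat, 50 mm across, 5 mm thick, stuck fast to the ledge. This point is the centre of its upper face, 5 mm above the ledge; z upward.
- tree_mid (a point): Bystander: a loose pale wooden ornamental tree of three stacked cones on a round foot, 86 mm tall, at most 52 mm across; not a doll. This point is its centre, 43 mm above its foot.
- clip_box_mid (a point): Bystander: a loose grey plastic hair clip box, 80 x 50 x 30 mm high (long side along its x). This point is its centre, 15 mm above the ledge.
Things that resemble listed ones, but are neither listed nor needed, are in the scene too. Leave any blue or yellow look-alike of the part that bears doll_4_mid alone.

How it is judged:
By the outcome, as a careful person would: the job done as asked, in the order asked, and still so for the second after the job is handed in, with the robot touching nothing.
It also fails if it takes over 128 s, if anything falls off the work surface, if the arm or the gripper's body presses on something with over 40 N, if the wrist force passes 120 N, or if a joint passes its speed limit or range.

## Robot

A 6-joint arm with a two-finger parallel gripper is mounted at the origin on the work surface. World frame = base frame: x ahead of the robot, y to its left, z up, the work surface at z = 0. Lengths are in mm, angles in degrees, forces in N, time in s.
With the tool pointing down it reaches from about 350 to 850 mm from the base axis. Payload 8.1 kg.
Tool frame: the origin (TCP) lies between the finger pads; the fingertips stand 25 mm ahead of it and the grasp point (between the pads) lies 6 mm ahead of it (r.tcp_to_tips is the distance from the TCP to the fingertips, in mm); z points along the fingers, y is the line along which they close (so a half turn about z gives the same grasp; the last joint's range is limited). The gripper opens to 85 mm and grips with 20 to 120 N. Pads are 22 mm wide; open, the fingers measure 114 mm over their backs; the gripper's body (76 mm by 85 mm) begins 54 mm behind the grasp point. The pads swing forward as they close: fully open they stand 13 mm farther back than shut.
Start: joints at [71.138, 7.471, 85.268, -0, 87.261, -4.893], TCP at [144.813, 582.267, 256.292] pointing down, gripper open.
Joint ranges: [-169.43, 169.43], [-51.17, 129.36], [1.28, 143.12], [-76.62, 256.62], [0, 156.53], [-152.29, 152.29]. Speed limits (degrees/s): [136.94, 136.94, 159.86, 180, 180, 180].

## Interface

Orientations are given as [roll, pitch, yaw] about the fixed x, y, z axes, in that order (R = Rz(yaw) Ry(pitch) Rx(roll)).
In Python, from bench import r gives the robot as it stands.
- The arm moves only by the tool apply_moves, never from a script. Its arguments are lists of equal length, an entry for each row: "angular": the turn, a rotation vector about the world's x, y, z in units of 8 degrees (1.0 is 8 degrees), a list of three; "travel": the shift along the world's x, y, z in units of 40 mm (1.0 is 40 mm), a list of three; "jaw": the opening, from 0 (shut) to 1 (fully open). A call has 1 to 20 rows; each row shifts and turns the commanded pose from where the row before left it; what a row does not reach is not made up. A row lasts 1/8 s, in which the tool goes at most 62.5 mm and 10.7 degrees, less where a joint would pass 70% of its speed; a pose out of reach is approached as far as the arm can. A call is refused whole if a number of a shift passes 1 or a number of a turn 1, either way. A call with a gripper value outside its range is refused whole. The fingers move at their own pace and stop on an object; "force" is the grip in N (left out, the last holds). Time passes only in rows, so rows that do not move let the fingers close. It gives the time, the measured TCP pose, the force, the opening and the grip force at its end, in the units of the state.
- r.sense(): the state, without advancing time (a new reading comes with each control period).
- r.snapshot(name): name is "side" or "top" or "wrist"; returns a dict with "color" (420x560x3 uint8, red, green, blue), "fx", "fy", "cx", "cy" (pixels), "R" (3x3) and "t" (3): a world point X has camera coordinates R X + t; the wrist camera has in their place "mount" (4x4, takes a point from camera to tool coordinates, whose origin is the TCP and whose axes are the flange's). Camera axes: x right, y down, z forward; pixel columns grow to the right and rows downward; lengths in mm; the calibration is good to about 2 mm. A picture is of the moment at which its call begins: read the wrist's pose just before it. There is no depth.
- r.hand_in(): hands the job in; it is judged then, once.
The state is a dict: "time": time; "joint_pos": joint angles; "qd": joint speeds; "joint_efforts": joint torques, N m; "tool_pos": TCP position; "tcp_rot": TCP orientation; "ft_force": force on the tool from outside, world axes, zero at the start; "wrist_torque": the same for the moment, N m; "finger_gap": finger opening in mm; "grip_force": force on a finger pad.
Only numpy, scipy, OpenCV 4.12 (cv2) and the standard library are available. Lean on these libraries where they do the work, as an engineer would, in place of code of your own. Each camera call takes 0.05 s, during which the arm holds its last target. There are 200 camera calls.

## Working session

There is one attempt and no reset: what is moved stays moved. The work goes in short steps, Python scripts to look and compute and a tool call to move; the robot and the scene stay as the last step left them, time stands still between calls to the robot, and variables do not carry over. Pictures are saved under pics/ and viewed, at most 14 in all, crops included, and the job is handed in when it is done.

Besides the shell and the picture viewer there is one more tool, called after "Call:" as name(argument=value, ...) on one line, values as JSON. apply_moves: Moves the arm, as the interface text tells. Its arguments: {"type":"object","properties":{"angular":{"type":"array"},"travel":{"type":"array"},"jaw":{"type":"array"},"force":{"type":"number"}},"required":["angular","travel","jaw"]}

```bash
mkdir -p pics; ls; cat > h.py <<'E'
from bench import r
import numpy as np, cv2, json
def snap(n,fn):
    s=r.snapshot(n); cv2.imwrite('pics/'+fn,cv2.cvtColor(s['color'],cv2.COLOR_RGB2BGR)); return s
def ray(s,u,v,z):
    R=np.array(s['R']);t=np.array(s['t']);o=-R.T@t
    d=R.T@np.array([(u-s['cx'])/s['fx'],(v-s['cy'])/s['fy'],1]); return o+d*(z-o[2])/d[2]
E
python3 - <<'E'
from h import *
for n in('top','side'):
    s=snap(n,n+'0.png'); R=np.array(s['R']);print(n,s['fx'],-R.T@np.array(s['t']),R.round(3).tolist())
print(r.sense())
E
```

```text
pics
top 495.82169927516895 [ 401.30043415  -19.01839714 1515.2403545 ] [[0.02, -1.0, -0.009], [-0.995, -0.019, -0.097], [0.097, 0.011, -0.995]]
side 435.1800838268733 [-46.83201882 638.63102993 583.34134122] [[-0.722, -0.692, 0.014], [-0.365, 0.363, -0.857], [0.588, -0.624, -0.515]]
{'time': 0.1, 'joint_pos': array([ 7.11390805e+01,  7.51046474e+00,  8.53231646e+01,  1.17125604e-03,
        8.72608719e+01, -4.89363816e+00]), 'qd': array([ 0.00868072,  0.00951184, -0.17376041, -0.04384097, -0.01008157,
       -0.00678815]), 'joint_efforts': array([ 1.01398993e-03, -5.70960617e+01, -5.01936042e+01, -2.62006506e-04,
        8.27499374e-03,  1.19033475e-04]), 'tool_pos': array([144.6528938 , 581.84077713, 255.35138935]), 'tcp_rot': array([-1.79905943e+02, -9.22710636e-03,  1.66032654e+02]), 'ft_force': array([-0.72928479, -0.18294342, -0.00073959]), 'wrist_torque': array([-0.02133606, -0.04252366,  0.0192708 ]), 'grip_force': 0.0, 'finger_gap': 85.6282639128399}
```

View pics/top0.png

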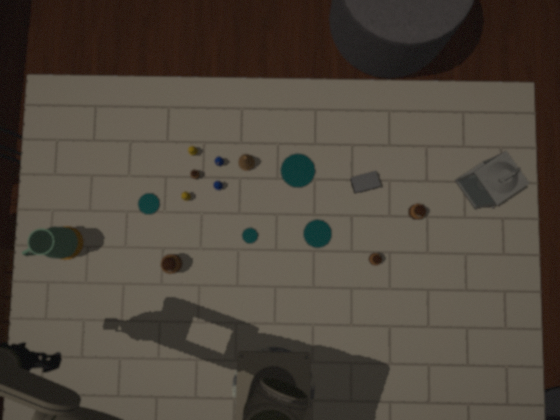

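View pics/side0.png

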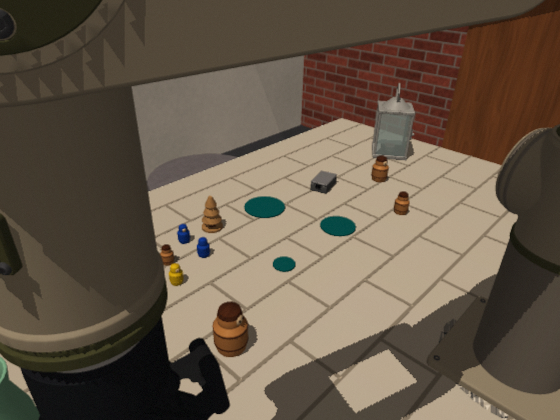

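Top view: coasters at (298,170), (317,233), (149,203) and (250,235). Dolls are at (171,263), (417,211), (376,258), and a small brown one at (195,174) among blue and yellow look-alikes. The tree is at (247,162) and the clip box at (367,182).

```bash
python3 - <<'E'
from h import *
s=r.snapshot('top'); c=s['color']; hsv=cv2.cvtColor(c,cv2.COLOR_RGB2HSV)
m=((hsv[...,0]>80)&(hsv[...,0]<100)&(hsv[...,1]>140)).astype(np.uint8)
n,l,st,ce=cv2.connectedComponentsWithStats(m)
for i in range(1,n):
    if st[i,4]>60:
        p=ray(s,*ce[i],5); e=(st[i,2]+st[i,3])/2*1510/495.8; print('coaster',ce[i].round(1),p.round(1),round(e), round(2*np.sqrt(st[i,4]/np.pi)*1510/495.8))
b=np.clip(c.astype(float)*2.2,0,255).astype(np.uint8)[...,::-1]
T=[cv2.resize(b[v-16:v+17,u-22:u+23],(396,297),interpolation=cv2.INTER_CUBIC) for u,v in((171,263),(417,211),(376,258),(195,174))]
cv2.imwrite('pics/t4.png',np.vstack([np.hstack(T[:2]),np.hstack(T[2:])]))
E
```

```text
coaster [297.5 170.1] [656.1 -61.3   5. ] 96 95
coaster [148.5 203.4] [544.3 394.1   5. ] 58 56
coaster [317.2 233.1] [ 463.4 -124.2    5. ] 76 77
coaster [249.6 235. ] [453.5  81.2   5. ] 40 39
```

View pics/t4.png

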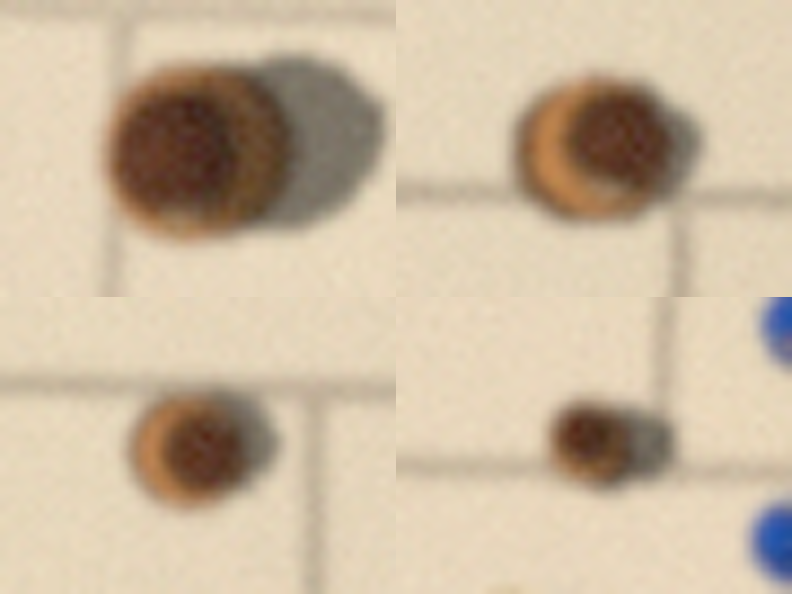

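The crop shows all four dolls upright with clear belly outlines. Belly centres are D1 (171.0,263.3), D2 (416.3,211.1), D3 (375,258.5) and D4 (194.8,173.8).

```bash
python3 - <<'E'
from h import *
s=r.snapshot('top')
for n,u,v,z in(('d1',171,263.3,38),('d2',416.3,211.1,32),('d3',375,258.5,25),('d4',194.8,173.8,19),('blueA',218.5,160.5,19),('blueB',218.5,185,19),('yelA',192.5,150,19),('yelB',185,196,19)): print(n,ray(s,u,v,z).round(1))
w=r.snapshot('wrist');print(w['fx'],w['cx'],w['cy'],np.array(w['mount']).round(3).tolist())
E
```

```text
d1 [364.1 310.1  38. ]
d2 [ 533.8 -418.1   32. ]
d3 [ 390.2 -296.    25. ]
d4 [636.5 252.5  19. ]
blueA [679.  181.4  19. ]
blueB [603.4 179.   19. ]
yelA [710.2 262.3  19. ]
yelB [567.7 279.9  19. ]
309.9243331516021 275.1278100725653 210.54364438112285 [[-0.001, -0.961, -0.277, 72.237], [1.0, -0.001, 0.001, -0.485], [-0.001, -0.277, 0.961, -118.825], [0.0, 0.0, 0.0, 1.0]]
```

Call:
apply_moves(angular=[[0,0,0.22],[0,0,0.22],[0,0,0.22],[0,0,0.22],[0,0,0.22],[0,0,0.22],[0,0,0.22],[0,0,0.22],[0,0,0],[0,0,0],[0,0,0]], travel=[[0.685,-0.85,-0.175],[0.685,-0.85,-0.175],[0.685,-0.85,-0.175],[0.685,-0.85,-0.175],[0.685,-0.85,-0.175],[0.685,-0.85,-0.175],[0.685,-0.85,-0.175],[0.685,-0.85,-0.175],[0,0,0],[0,0,0],[0,0,0]], jaw=[1,1,1,1,1,1,1,1,1,1,1], force=30)

```text
time: 1.62
tool_pos: [363.5, 311.1, 200.6]
tcp_rot: [180.0, 0.0, -179.8]
ft_force: [-0.9, -0.6, 0.1]
finger_gap: 85.4
grip_force: 0.0
```

```bash
cat >> h.py <<'E'
from scipy.spatial.transform import Rotation as Ro
def wcam():
    st=r.sense(); w=r.snapshot('wrist'); T=np.eye(4); T[:3,:3]=Ro.from_euler('xyz',st['tcp_rot'],degrees=True).as_matrix(); T[:3,3]=st['tool_pos']
    C=T@np.array(w['mount']); w['R']=C[:3,:3].T; w['t']=-C[:3,:3].T@C[:3,3]; return st,w
def proj(w,X):
    p=w['R']@np.array(X)+w['t']; return np.array([w['fx']*p[0]/p[2]+w['cx'],w['fy']*p[1]/p[2]+w['cy']])
def circ(w,x,y,z,rad,img,col):
    a=np.linspace(0,2*np.pi,60); pts=np.array([proj(w,[x+rad*np.cos(t),y+rad*np.sin(t),z]) for t in a]).round().astype(int)
    cv2.polylines(img,[pts],True,col,1)
E
python3 - <<'E'
from h import *
st,w=wcam(); print(st['tool_pos'],st['tcp_rot'])
b=w['color'][...,::-1].copy()
circ(w,364.1,310.1,52,29,b,(0,255,0)); circ(w,364.1,310.1,0,25,b,(255,0,255))
cv2.imwrite('pics/w1.png',b)
E
```

```text
[363.53088434 311.14678308 200.56902114] [ 1.79974029e+02  9.52716374e-03 -1.79824585e+02]
```

View pics/w1.png

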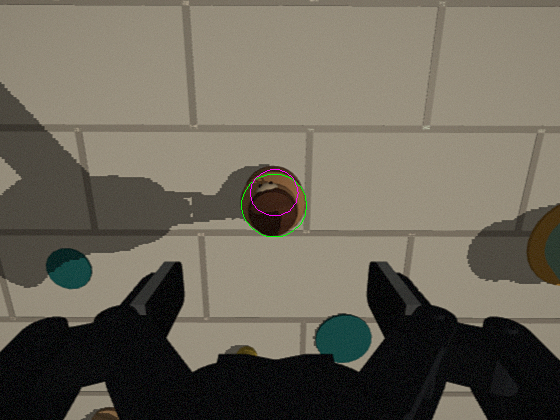

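The wrist view shows D1 at about (273,202), and the predicted circles match its outline. Now grasping.

Call:
apply_moves(angular=[[0,0,0],[0,0,0],[0,0,0],[0,0,0],[0,0,0],[0,0,0],[0,0,0],[0,0,0],[0,0,0],[0,0,0],[0,0,0],[0,0,0],[0,0,0]], travel=[[0,0,-0.6],[0,0,-0.6],[0,0,-0.6],[0,0,-0.6],[0,0,-0.6],[0,0,-0.4],[0,0,-0.3],[0,0,0],[0,0,0],[0,0,0],[0,0,0],[0,0,0],[0,0,0]], jaw=[1,1,1,1,1,1,1,1,0.6,0.6,0.6,0.6,0.6], force=30)

```text
time: 3.3
tool_pos: [364.9, 310.8, 53.5]
tcp_rot: [179.9, 0.1, -179.9]
ft_force: [-1.3, -0.2, 7.2]
finger_gap: 56.2
grip_force: 32.6
```

Call:
apply_moves(angular=[[0,0,0],[0,0,0],[0,0,0],[0,0,0],[0,0,0],[0,0,0],[0,0,0],[0,0,0],[0,0,0],[0,0,0],[0,0,0],[0,0,0],[0,0,0],[0,0,0],[0,0,0],[0,0,0],[0,0,0]], travel=[[0,0,0.3],[0,0,0.7],[0,0,1],[0,0,1],[0.73,-0.93,0],[0.73,-0.93,0],[0.73,-0.93,0],[0.73,-0.93,0],[0.73,-0.93,0],[0.73,-0.93,0],[0.73,-0.93,0],[0.73,-0.93,0],[0.73,-0.93,0],[0.73,-0.93,0],[0,0,0],[0,0,0],[0,0,0]], jaw=[0.6,0.6,0.6,0.6,0.6,0.6,0.6,0.6,0.6,0.6,0.6,0.6,0.6,0.6,0.6,0.6,0.6])

```text
time: 5.42
tool_pos: [655.5, -60.7, 172.6]
tcp_rot: [180.0, -0.0, -179.8]
ft_force: [0.7, -0.5, -1.3]
finger_gap: 55.9
grip_force: 32.3
```

```bash
python3 - <<'E'
from h import *
st,w=wcam(); print(st['tool_pos'],st['tcp_rot'],st['ft_force'],st['finger_gap'])
b=w['color'][...,::-1].copy()
circ(w,656.1,-61.3,5,54,b,(0,255,0)); circ(w,463.4,-124.2,5,44,b,(0,255,0)); circ(w,453.5,81.2,5,25,b,(0,255,0))
p=st['tool_pos']; circ(w,p[0],p[1],p[2]-52,25,b,(255,0,255)); circ(w,p[0],p[1],p[2],29,b,(255,0,255))
cv2.imwrite('pics/w2.png',b)
E
```

```text
[655.52622421 -60.6717918  172.56259749] [ 1.79983801e+02 -1.17076946e-02 -1.79828326e+02] [ 0.67702743 -0.46099699 -1.33143964] 55.94111530522423
```

View pics/w2.png

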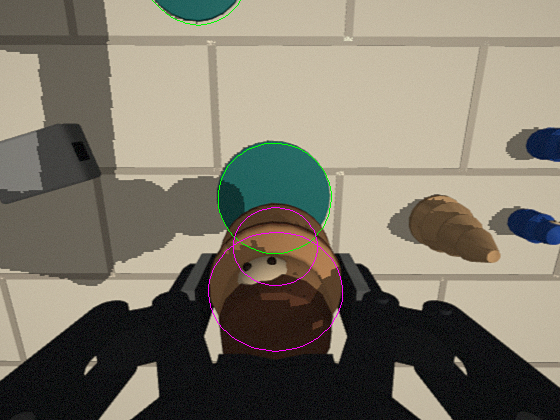

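Wrist view: coaster 1's predicted circle sits right on it, centred at (274,197), and D1 is held upright between the pads. Lowering.

Call:
apply_moves(angular=[[0,0,0],[0,0,0],[0,0,0],[0,0,0],[0,0,0],[0,0,0],[0,0,0],[0,0,0]], travel=[[0,0,-0.7],[0,0,-0.8],[0,0,-0.7],[0,0,-0.4],[0,0,-0.15],[0,0,-0.05],[0,0,0],[0,0,0]], jaw=[0.6,0.6,0.6,0.6,0.6,0.6,0.6,0.6])

```text
time: 6.48
tool_pos: [656.8, -61.9, 61.4]
tcp_rot: [-180.0, 0.1, -179.9]
ft_force: [-0.4, -0.9, -1.4]
finger_gap: 56.1
grip_force: 32.3
```

Call:
apply_moves(angular=[[0,0,0],[0,0,0],[0,0,0],[0,0,0]], travel=[[0,0,-0.03],[0,0,-0.02],[0,0,0],[0,0,0]], jaw=[0.6,0.6,0.6,0.6])

```text
time: 6.98
tool_pos: [656.2, -61.8, 58.6]
tcp_rot: [-180.0, 0.0, -179.9]
ft_force: [-1.2, -0.3, 2.6]
finger_gap: 56.7
grip_force: 32.6
```

Call:
apply_moves(angular=[[0,0,0],[0,0,0],[0,0,0],[0,0,0],[0,0,0],[0,0,0],[0,0,0],[0,0,0],[0,0,0],[0,0,0]], travel=[[0,0,0],[0,0,0],[0,0,0],[0,0,0],[0,0,0.25],[0,0,0.5],[0,0,0.8],[0,0,1],[0,0,1],[0,0,0]], jaw=[0.75,0.85,0.95,1,1,1,1,1,1,1])

```text
time: 8.22
tool_pos: [659.1, -62.2, 207.9]
tcp_rot: [-179.9, 0.6, -179.9]
ft_force: [0.5, 0.3, 0.9]
finger_gap: 85.5
grip_force: 0.0
```

Call:
apply_moves(angular=[[0,0,0],[0,0,0],[0,0,0],[0,0,0],[0,0,0],[0,0,0],[0,0,0],[0,0,0],[0,0,0],[0,0,0],[0,0,0],[0,0,0]], travel=[[-0.305,-0.89,0],[-0.305,-0.89,0],[-0.305,-0.89,0],[-0.305,-0.89,0],[-0.305,-0.89,0],[-0.305,-0.89,0],[-0.305,-0.89,0],[-0.305,-0.89,0],[-0.305,-0.89,0],[-0.305,-0.89,0],[0,0,0],[0,0,0]], jaw=[1,1,1,1,1,1,1,1,1,1,1,1])

```text
time: 9.72
tool_pos: [534.0, -417.3, 200.4]
tcp_rot: [180.0, 0.0, -179.9]
ft_force: [0.2, -0.2, -0.2]
finger_gap: 85.4
grip_force: 0.0
```

```bash
python3 - <<'E'
from h import *
st,w=wcam(); print(st['tool_pos'],st['tcp_rot'],st['ft_force'],st['finger_gap'],st['joint_pos'].round(1))
b=w['color'][...,::-1].copy()
circ(w,533.8,-418.1,43,23.5,b,(0,255,0)); circ(w,533.8,-418.1,0,20,b,(255,0,255)); circ(w,390.2,-296,34,18.5,b,(0,255,0)); 
t=r.snapshot('side')['color'][...,::-1][60:340,140:440]
cv2.imwrite('pics/w3.png',np.hstack([b[:,:500],cv2.resize(t,(300,280),)[:, :] if 0 else cv2.copyMakeBorder(t,0,140,0,0,cv2.BORDER_CONSTANT)]))
E
```

```text
[ 534.02937578 -417.31482035  200.37848724] [ 1.79967377e+02  2.56955369e-03 -1.79906521e+02] [ 0.22466621 -0.18416567 -0.20918243] 85.38516333357155 [ -42.4   21.1   75.3    0.    83.7 -132.4]
```

View pics/w3.png

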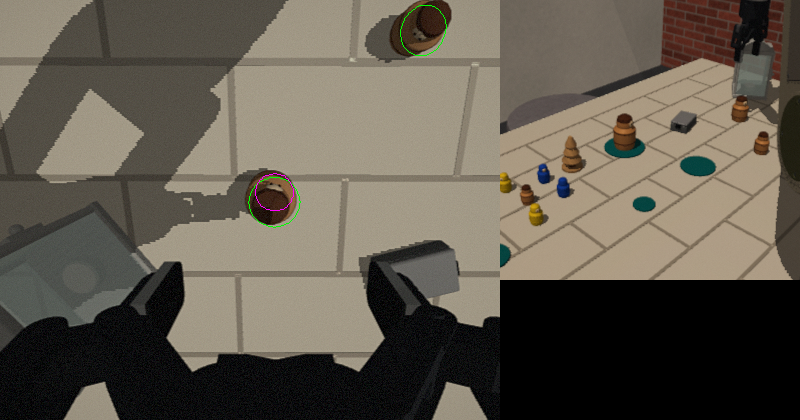

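Wrist view: D2 is at (271,198), about 3 px left of the prediction, so roughly 2.5 mm further in -y. The side crop shows D1 standing on the large coaster.

Call:
apply_moves(angular=[[0,0,0],[0,0,0],[0,0,0],[0,0,0],[0,0,0],[0,0,0],[0,0,0],[0,0,0],[0,0,0],[0,0,0],[0,0,0],[0,0,0],[0,0,0]], travel=[[0,-0.06,-0.6],[0,0,-0.7],[0,0,-0.7],[0,0,-0.7],[0,0,-0.6],[0,0,-0.4],[0,0,-0.2],[0,0,0],[0,0,0],[0,0,0],[0,0,0],[0,0,0],[0,0,0]], jaw=[0.9,0.85,0.85,0.85,0.85,0.85,0.85,0.85,0.48,0.48,0.48,0.48,0.48])

```text
time: 11.45
tool_pos: [534.8, -420.9, 45.9]
tcp_rot: [-179.9, 0.1, -179.9]
ft_force: [-0.2, 0.0, 5.7]
finger_gap: 45.5
grip_force: 31.7
```

Call:
apply_moves(angular=[[0,0,0],[0,0,0],[0,0,0],[0,0,0],[0,0,0],[0,0,0],[0,0,0],[0,0,0],[0,0,0],[0,0,0],[0,0,0],[0,0,0],[0,0,0],[0,0,0],[0,0,0]], travel=[[0,0,0.3],[0,0,0.7],[0,0,1],[0,0,1],[-0.22,0.925,0],[-0.22,0.925,0],[-0.22,0.925,0],[-0.22,0.925,0],[-0.22,0.925,0],[-0.22,0.925,0],[-0.22,0.925,0],[-0.22,0.925,0],[0,0,0],[0,0,0],[0,0,0]], jaw=[0.48,0.48,0.48,0.48,0.48,0.48,0.48,0.48,0.48,0.48,0.48,0.48,0.48,0.48,0.48])

```text
time: 13.32
tool_pos: [463.8, -125.0, 164.5]
tcp_rot: [-180.0, 0.0, -179.9]
ft_force: [0.3, -0.5, -0.3]
finger_gap: 45.6
grip_force: 31.1
```

```bash
python3 - <<'E'
from h import *
st,w=wcam(); print(st['tool_pos'],st['tcp_rot'],st['ft_force'],st['finger_gap'])
b=w['color'][...,::-1].copy()
circ(w,656.1,-61.3,5,54,b,(0,255,0)); circ(w,463.4,-124.2,5,44,b,(0,255,0)); circ(w,453.5,81.2,5,25,b,(0,255,0))
p=st['tool_pos']; circ(w,p[0],p[1],p[2]-44,20,b,(255,0,255)); circ(w,p[0],p[1],p[2],23.5,b,(255,0,255))
cv2.imwrite('pics/w4.png',b)
E
```

```text
[ 463.81803394 -124.98484582  164.5497083 ] [-1.79977730e+02  1.43909587e-02 -1.79938658e+02] [ 0.277992   -0.52038806 -0.26985406] 45.639145108714274
```

View pics/w4.png

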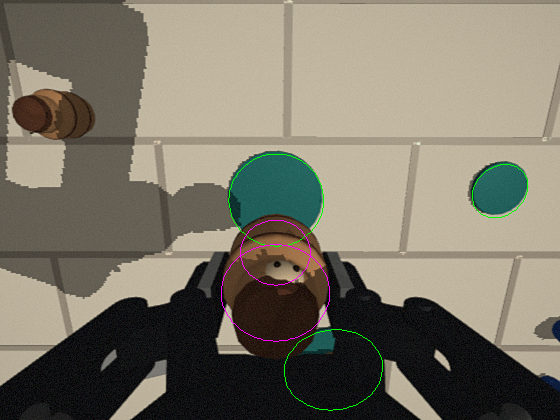

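Coaster 2's circle matches at (276,198), coaster 4's at (499,189), and D2 is held upright. Lowering.

Call:
apply_moves(angular=[[0,0,0],[0,0,0],[0,0,0],[0,0,0],[0,0,0],[0,0,0],[0,0,0],[0,0,0],[0,0,0],[0,0,0],[0,0,0]], travel=[[0,0,-0.7],[0,0,-0.8],[0,0,-0.7],[0,0,-0.4],[0,0,-0.15],[0,0,-0.05],[0,0,0],[0,0,-0.03],[0,0,-0.015],[0,0,0],[0,0,0]], jaw=[0.48,0.48,0.48,0.48,0.48,0.48,0.48,0.48,0.48,0.48,0.48])

```text
time: 14.75
tool_pos: [463.9, -124.2, 50.8]
tcp_rot: [-180.0, 0.0, -179.9]
ft_force: [-0.1, -0.2, 2.1]
finger_gap: 45.3
grip_force: 31.3
```

Call:
apply_moves(angular=[[0,0,0],[0,0,0],[0,0,0],[0,0,0],[0,0,0],[0,0,0],[0,0,0],[0,0,0],[0,0,0],[0,0,0],[0,0,0],[0,0,0],[0,0,0],[0,0,0],[0,0,0],[0,0,0]], travel=[[0,0,0],[0,0,0],[0,0,0],[0,0,0],[0,0,0.25],[0,0,0.5],[0,0,0.8],[0,0,1],[0,0,1],[-0.37,-0.86,0],[-0.37,-0.86,0],[-0.37,-0.86,0],[-0.37,-0.86,0],[-0.37,-0.86,0],[0,0,0],[0,0,0]], jaw=[0.6,0.7,0.8,0.85,0.85,0.85,0.85,0.85,0.85,0.85,0.85,0.8,0.75,0.75,0.75,0.75])

```text
time: 16.75
tool_pos: [389.7, -295.9, 192.9]
tcp_rot: [180.0, 0.0, -179.9]
ft_force: [-0.4, -0.8, 1.1]
finger_gap: 64.6
grip_force: 0.0
```

```bash
python3 - <<'E'
from h import *
st,w=wcam(); print(st['tool_pos'],st['tcp_rot'],st['ft_force'],st['finger_gap'],st['joint_pos'].round(1))
b=w['color'][...,::-1].copy()
circ(w,390.2,-296,34,18.5,b,(0,255,0));circ(w,390.2,-296,0,16,b,(255,0,255)) 
t=r.snapshot('side')['color'][...,::-1][60:340,140:440]
cv2.imwrite('pics/w5.png',np.hstack([b[:,:500],cv2.copyMakeBorder(t,0,140,0,0,cv2.BORDER_CONSTANT)]))
E
```

```text
[ 389.71360006 -295.9203151   192.90237253] [ 1.79992158e+02  2.34278507e-02 -1.79924538e+02] [-0.43710617 -0.80699775  1.09425566] 64.56771985344922 [ -43.2   -7.7  107.1    0.    80.6 -133.3]
```

View pics/w5.png

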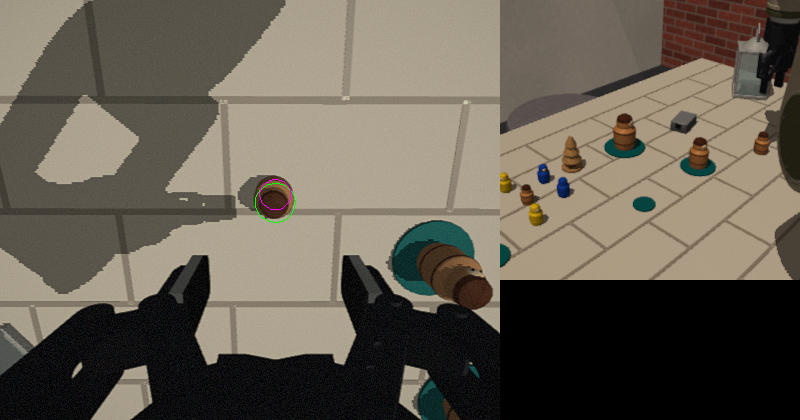

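D3 is at (273,197), about 2 px left of and above the prediction. D2 stands on its coaster.

Call:
apply_moves(angular=[[0,0,0],[0,0,0],[0,0,0],[0,0,0],[0,0,0],[0,0,0],[0,0,0],[0,0,0],[0,0,0],[0,0,0],[0,0,0],[0,0,0],[0,0,0]], travel=[[-0.03,-0.045,-0.6],[0,0,-0.7],[0,0,-0.7],[0,0,-0.7],[0,0,-0.6],[0,0,-0.4],[0,0,-0.2],[0,0,0],[0,0,0],[0,0,0],[0,0,0],[0,0,0],[0,0,0]], jaw=[0.75,0.75,0.75,0.75,0.75,0.75,0.75,0.75,0.36,0.36,0.36,0.36,0.36])

```text
time: 18.48
tool_pos: [389.1, -298.6, 37.7]
tcp_rot: [-179.9, 0.1, -179.9]
ft_force: [-1.0, 1.3, 6.1]
finger_gap: 35.5
grip_force: 30.3
```

Call:
apply_moves(angular=[[0,0,0],[0,0,0],[0,0,0],[0,0,0]], travel=[[0,0,0.3],[0,0,0.7],[0,0,1],[0,0,1]], jaw=[0.36,0.36,0.36,0.36])

```text
time: 18.98
tool_pos: [388.2, -297.8, 158.3]
tcp_rot: [-180.0, 0.0, -179.9]
ft_force: [0.8, -0.9, -0.4]
finger_gap: 35.3
grip_force: 30.1
```

Call:
apply_moves(angular=[[0,0,0],[0,0,0],[0,0,0],[0,0,0],[0,0,0],[0,0,0],[0,0,0],[0,0,0],[0,0,0],[0,0,0],[0,0,0],[0,0,0],[0,0,0],[0,0,0],[0,0,0],[0,0,0],[0,0,0],[0,0,0],[0,0,0],[0,0,0]], travel=[[0.216,0.96,0],[0.216,0.96,0],[0.216,0.96,0],[0.216,0.96,0],[0.216,0.96,0],[0.216,0.96,0],[0.216,0.96,0],[0.216,0.96,0],[0.216,0.96,0],[0.216,0.96,0],[0.216,0.96,0],[0.216,0.96,0],[0.216,0.96,0],[0.216,0.96,0],[0.216,0.96,0],[0.216,0.96,0],[0.216,0.96,0],[0.216,0.96,0],[0,0,0],[0,0,0]], jaw=[0.36,0.36,0.36,0.36,0.36,0.36,0.36,0.36,0.36,0.36,0.36,0.36,0.36,0.36,0.36,0.36,0.36,0.36,0.36,0.36])

```text
time: 21.48
tool_pos: [543.8, 392.9, 156.7]
tcp_rot: [-180.0, -0.0, -179.9]
ft_force: [-0.0, -0.4, -0.1]
finger_gap: 35.2
grip_force: 30.2
```

```bash
python3 - <<'E'
from h import *
st,w=wcam(); print(st['tool_pos'],st['tcp_rot'],st['ft_force'],st['finger_gap'])
b=w['color'][...,::-1].copy()
circ(w,544.3,394.1,5,34,b,(0,255,0))
p=st['tool_pos']; circ(w,p[0],p[1],p[2]-36,16,b,(255,0,255)); circ(w,p[0],p[1],p[2],18.5,b,(255,0,255))
cv2.imwrite('pics/w6.png',b)
E
```

```text
[543.77251273 392.94349491 156.67097414] [-1.79968789e+02 -1.24780715e-02 -1.79869999e+02] [-0.02418427 -0.44015891 -0.10147575] 35.20709667574986
```

View pics/w6.png

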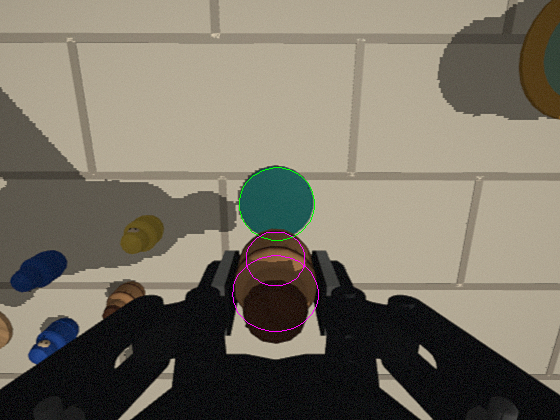

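Coaster 3's circle matches at (276,203). D3 is upright, and the yellow look-alike at (142,234) is clear of the fingers.

Call:
apply_moves(angular=[[0,0,0],[0,0,0],[0,0,0],[0,0,0],[0,0,0],[0,0,0],[0,0,0],[0,0,0],[0,0,0],[0,0,0],[0,0,0]], travel=[[0.01,0.02,-0.7],[0,0,-0.8],[0,0,-0.7],[0,0,-0.4],[0,0,-0.15],[0,0,-0.05],[0,0,0],[0,0,-0.03],[0,0,-0.02],[0,0,0],[0,0,0]], jaw=[0.36,0.36,0.36,0.36,0.36,0.36,0.36,0.36,0.36,0.36,0.36])

```text
time: 22.9
tool_pos: [544.5, 394.3, 42.8]
tcp_rot: [180.0, 0.0, -179.9]
ft_force: [-0.2, 0.3, 0.9]
finger_gap: 35.8
grip_force: 30.3
```

Call:
apply_moves(angular=[[0,0,0],[0,0,0],[0,0,0],[0,0,0],[0,0,0],[0,0,0],[0,0,0],[0,0,0],[0,0,0],[0,0,0],[0,0,0],[0,0,0],[0,0,0],[0,0,0],[0,0,0],[0,0,0],[0,0,0]], travel=[[0,0,-0.015],[0,0,0],[0,0,0],[0,0,0],[0,0,0],[0,0,0],[0,0,0.25],[0,0,0.5],[0,0,0.8],[0,0,1],[0,0,1],[0.575,-0.885,0],[0.575,-0.885,0],[0.575,-0.885,0],[0.575,-0.885,0],[0,0,0],[0,0,0]], jaw=[0.36,0.36,0.45,0.55,0.65,0.7,0.7,0.7,0.7,0.7,0.7,0.65,0.6,0.6,0.6,0.6,0.6])

```text
time: 25.02
tool_pos: [636.5, 252.8, 185.3]
tcp_rot: [180.0, 0.1, -179.9]
ft_force: [-0.1, 0.2, 1.1]
finger_gap: 51.2
grip_force: 0.0
```

```bash
python3 - <<'E'
from h import *
st,w=wcam(); print(st['tool_pos'],st['tcp_rot'],st['ft_force'],st['finger_gap'],st['joint_pos'].round(1))
b=w['color'][...,::-1].copy()
circ(w,636.5,252.5,26,14,b,(0,255,0));circ(w,636.5,252.5,0,12,b,(255,0,255)) 
cv2.imwrite('pics/w7.png',b)
E
```

```text
[636.52042205 252.75371187 185.29856274] [ 1.79951214e+02  6.89888227e-02 -1.79915732e+02] [-0.06260742  0.23968149  1.05350169] 51.22438741166648 [ 17.4  22.6  74.9   0.   82.4 -72.7]
```

View pics/w7.png

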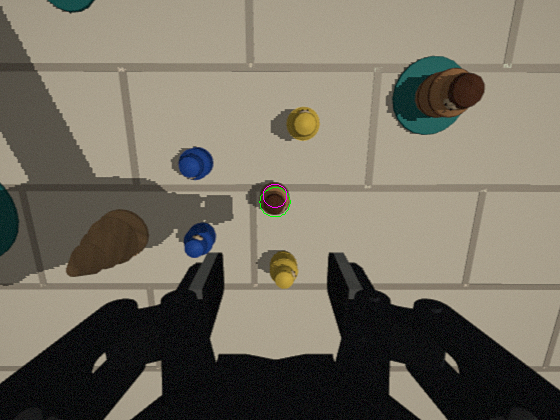

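D4 is at (275,199) and matches the prediction. Blue and yellow neighbours are all at least 65 mm away, and D3 stands centred on its coaster at the upper right.

Call:
apply_moves(angular=[[0,0,0],[0,0,0],[0,0,0],[0,0,0],[0,0,0],[0,0,0],[0,0,0],[0,0,0],[0,0,0],[0,0,0],[0,0,0],[0,0,0],[0,0,0]], travel=[[0,0,-0.6],[0,0,-0.7],[0,0,-0.7],[0,0,-0.7],[0,0,-0.6],[0,0,-0.4],[0,0,-0.17],[0,0,0],[0,0,0],[0,0,0],[0,0,0],[0,0,0],[0,0,0]], jaw=[0.6,0.6,0.6,0.6,0.6,0.6,0.6,0.6,0.25,0.25,0.25,0.25,0.25])

```text
time: 26.7
tool_pos: [637.4, 252.8, 30.6]
tcp_rot: [180.0, 0.1, -179.9]
ft_force: [-0.8, 0.6, 6.0]
finger_gap: 26.6
grip_force: 30.0
```

Call:
apply_moves(angular=[[0,0,0],[0,0,0],[0,0,0],[0,0,0],[0,0,0],[0,0,0],[0,0,0],[0,0,0],[0,0,0],[0,0,0],[0,0,0],[0,0,0],[0,0,0]], travel=[[0,0,0.3],[0,0,0.7],[0,0,1],[0,0,1],[-0.765,-0.71,0],[-0.765,-0.71,0],[-0.765,-0.71,0],[-0.765,-0.71,0],[-0.765,-0.71,0],[-0.765,-0.71,0],[0,0,0],[0,0,0],[0,0,0]], jaw=[0.25,0.25,0.25,0.25,0.25,0.25,0.25,0.25,0.25,0.25,0.25,0.25,0.25])

```text
time: 28.32
tool_pos: [453.5, 82.6, 149.6]
tcp_rot: [180.0, 0.1, -179.9]
ft_force: [0.8, 0.3, 0.0]
finger_gap: 26.4
grip_force: 29.7
```

```bash
python3 - <<'E'
from h import *
st,w=wcam(); print(st['tool_pos'],st['tcp_rot'],st['ft_force'],st['finger_gap'])
b=w['color'][...,::-1].copy()
circ(w,453.5,81.2,5,25,b,(0,255,0))
p=st['tool_pos']; circ(w,p[0],p[1],p[2]-29,12,b,(255,0,255)); circ(w,p[0],p[1],p[2],14,b,(255,0,255))
b=cv2.resize(b[120:380,140:420],None,fx=2.2,fy=2.2,interpolation=cv2.INTER_CUBIC)
cv2.imwrite('pics/w8.png',b)
E
```

```text
[453.53708476  82.55958584 149.60325786] [ 1.79987633e+02  5.18973960e-02 -1.79858260e+02] [0.8020205  0.2689265  0.01447394] 26.40010331166663
```

View pics/w8.png

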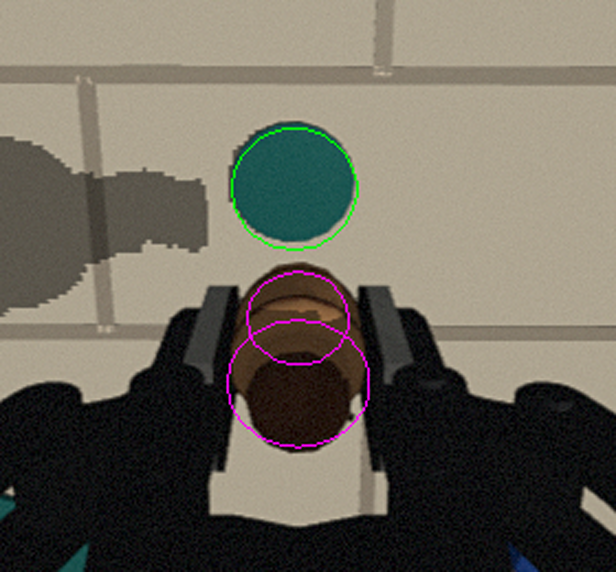

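Coaster 4 lies about 2.5 px above and 1 px left of its circle, so I'm correcting by -1.8 mm in x and -1.6 mm in y while lowering.

Call:
apply_moves(angular=[[0,0,0],[0,0,0],[0,0,0],[0,0,0],[0,0,0],[0,0,0],[0,0,0],[0,0,0],[0,0,0],[0,0,0],[0,0,0]], travel=[[-0.045,-0.04,-0.7],[0,0,-0.8],[0,0,-0.7],[0,0,-0.4],[0,0,-0.15],[0,0,-0.04],[0,0,0],[0,0,-0.03],[0,0,-0.03],[0,0,0],[0,0,0]], jaw=[0.25,0.25,0.25,0.25,0.25,0.25,0.25,0.25,0.25,0.25,0.25])

```text
time: 29.75
tool_pos: [451.4, 80.5, 35.6]
tcp_rot: [180.0, 0.1, -179.9]
ft_force: [-1.3, 0.5, 4.3]
finger_gap: 26.5
grip_force: 30.1
```

Call:
apply_moves(angular=[[0,0,0],[0,0,0],[0,0,0],[0,0,0],[0,0,0],[0,0,0],[0,0,0],[0,0,0],[0,0,0],[0,0,0],[0,0,0],[0,0,0]], travel=[[0,0,0],[0,0,0],[0,0,0],[0,0,0],[0,0,0.25],[0,0,0.5],[0,0,0.8],[0,0,1],[0,0,1],[0,0,1],[0,0,0],[0,0,0]], jaw=[0.35,0.45,0.55,0.6,0.6,0.6,0.6,0.6,0.6,0.6,0.6,0.6])

```text
time: 31.25
tool_pos: [450.8, 80.4, 217.1]
tcp_rot: [-180.0, 0.0, -179.9]
ft_force: [-0.8, 0.1, 0.3]
finger_gap: 51.3
grip_force: 0.0
```

```bash
python3 - <<'E'
from h import *
st,w=wcam(); print(st['tool_pos'],st['ft_force'])
b=w['color'][...,::-1].copy(); b=cv2.resize(b[60:300,40:520],(400,200))
t=r.snapshot('side')['color'][...,::-1][80:380,60:460]
c=cv2.resize(np.clip(r.snapshot('top')['color'][...,::-1].astype(float)*2,0,255).astype(np.uint8)[140:290,120:330],(400,286))
cv2.imwrite('pics/end.png',np.hstack([t,np.vstack([c,b])[:300]]) if 0 else np.hstack([cv2.copyMakeBorder(t,0,186,0,0,cv2.BORDER_CONSTANT),np.vstack([c,b])]))
E
```

```text
[450.80323242  80.44391827 217.09955153] [-0.75420396  0.12289297  0.27737814]
```

View pics/end.png

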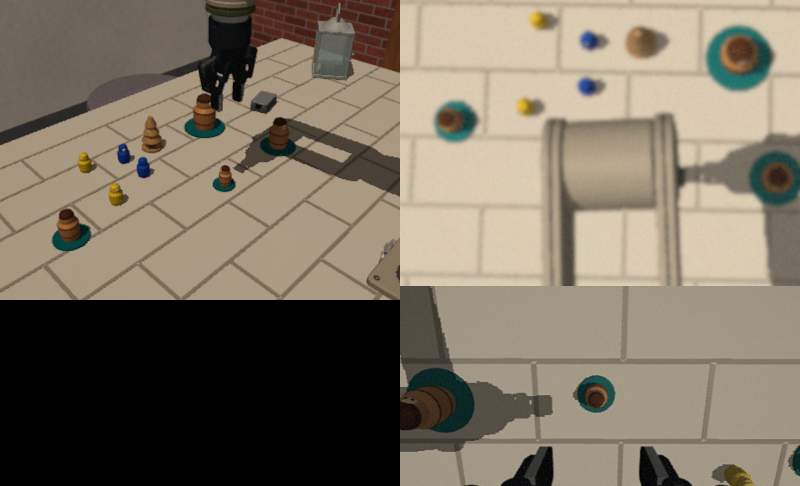

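The final views show all four dolls upright and centred on their matching coasters, with the tree, clip box and look-alikes undisturbed.

```bash
python3 -c "
from bench import r
print(r.hand_in())"
```

```text
the job is handed in; nothing more can be done
None
```

All four dolls are standing upright and released on their matching coasters, with the tree and clip box left in place. The job is handed in at about 31 s of the 128 s allowed, though the hand-in returned no verdict.

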